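Check salvaged clamp cylinders and fit a sound one

TASK

Three used air cylinders stand on the welding bench and one of them binds: push every rod down by its foot, through its whole stroke until it is fully home, but where a rod turns stiff part-way stop there, do not force it further, and put that cylinder in the scrap tray. Then stand one of the two sound cylinders upright in the empty pocket of the lever clamp fixture, flat on the pocket's floor between its four low bars, and leave the other sound one standing where it is. Do not knock a cylinder over, and leave the other tools and parts on the bench where they lie.

Things in the scene. Friction and masses are not known exactly. Their poses are not given: they have to be found in the camera images.
- cyl_1: Compact air cylinder: square aluminium block 48 x 48 mm, 70 mm high, standing on its flat base, 0.37 to 0.53 kg; on top a steel rod (14 mm) with a dark round foot (28 mm across, 6 mm thick). Origin: centre of the underside; z up along the rod, x and y square to the side faces (grip either pair). One of the three alike cylinders binds; which is not known.
- cyl_2: Second cylinder, same make, size and axes as cyl_1.
- cyl_3: Third cylinder, same make, size and axes as cyl_1.
- foot_1 (a point): Centre of the top of the foot on cyl_1's rod: push straight down here. 105 mm above cyl_1's underside with the rod fully out (it starts 0 to 5 mm in), 80 mm when home on its hard stop (25 mm stroke; the foot's lower side is then 4 mm above the block). A sound rod slides with about 4 to 6 N all the way and stays where it is left.
- foot_2 (a point): The same point on cyl_2's rod. The rod that binds slides like a sound one for its first 11 mm (foot top at 94 mm), there it suddenly holds against some 7 N, and needs about 3 N more for each further mm; let go, it comes back to 94 mm. Driving it 7 mm further or more counts as forcing it.
- foot_3 (a point): The same point on cyl_3's rod. What is said at foot_1 and foot_2 holds for whichever rods are sound and whichever binds.
- fixture: Lever clamp fixture, bolted down: a steel base plate 220 (x) x 110 (y) x 12 mm; towards its -x end the empty cylinder pocket, in the middle a clevis with the clamp lever swung up (about 175 mm high, 78 mm or more from the pocket's centre), at its +x end a V-block. Origin: centre of the plate's underside; z up.
- pocket (a point): Centre of the floor of the fixture's empty pocket, 12 mm above the bench, axes as the fixture's. The pocket is 58 x 58 mm inside, bounded by four bars 10 mm high and 12 mm wide.
- tray: Scrap tray, fixed: an open dark steel tray 180 (x) x 140 (y) x 55 mm high, walls and floor 3 mm, with a few small offcuts lying in the last 40 mm of its +x end. Origin: centre of its underside; z up.
- nut: Large steel hex nut, 36 mm across, 19 mm high. Not needed.
- offcut: Rusty square tube offcut 30 x 30 x 70 mm, lying. Not needed.
- bolt: Steel hex bolt, 84 mm long, 21 mm high at its head, lying. Not needed.
- screwdriver: Screwdriver, 200 mm long, lying, 26 mm high. Not needed.
- wrench: Flat spanner, 190 mm long. Not needed.
- tube: Rusty round tube 38 mm across, 90 mm high, standing on end. Not needed.
- magnet: L-shaped dark welding magnet, 75 mm, 16 mm high, lying. Not needed.
Mind the look-alikes: they are no part of the job. Leave any pink look-alike of the cyl_1 alone.

How it is judged:
By the outcome, as a careful person would: the job done as asked, in the order asked, and still so for the second after the job is handed in, with the robot touching nothing.
It also fails if it takes over 67 s, if anything falls off the work surface, if the arm or the gripper's body presses on something with over 40 N, if the wrist force passes 120 N, or if a joint passes its speed limit or range.

ROBOT

A 6-joint arm with a two-finger parallel gripper is mounted at the origin on the work surface. World frame = base frame: x ahead of the robot, y to its left, z up, the work surface at z = 0. Lengths are in mm, angles in rad, forces in N, time in s.
With the tool pointing down it reaches from about 275 to 825 mm from the base axis. Payload 5.2 kg.
Tool frame: the origin (TCP) lies at the very end of the fingers, on their centre line; the grasp point (between the pads) lies 19 mm behind it; z points along the fingers, y is the line along which they close (so a half turn about z gives the same grasp; the last joint's range is limited). The gripper opens to 93 mm and grips with 3 to 60 N. Pads are 15 mm wide; open, the fingers measure 128 mm over their backs; the gripper's body (75 mm by 188 mm) begins 65 mm behind the grasp point.
Start: joints at [-1.432, 0.259, 1.535, -0, 1.348, -0.203], TCP at [184.372, -518.181, 218.653] pointing down, gripper open.
Joint ranges: [-3.14, 3.14], [-0.91, 2.08], [0.19, 2.58], [-1.22, 4.36], [0.22, 2.71], [-3.12, 3.12]. Speed limits (rad/s): [2.57, 2.57, 3.14, 3.14, 3.14, 3.14].

INTERFACE

Orientations are given as [roll, pitch, yaw] about the fixed x, y, z axes, in that order (R = Rz(yaw) Ry(pitch) Rx(roll)).
In Python, from bench import robot gives the robot as it stands. The module is installed in compiled form; this text tells all that it offers. Calls block until the motion is done:
- robot.move_ptp(position, orientation): joint-space move of the TCP to a pose.
- robot.move_linear(position, ori=None, speed=150, f_stop=None): straight line of the TCP; ori=None keeps the orientation; speed is the mean speed in mm/s. With f_stop (N) it stops when the force on the tool has changed by that much, and returns True; else False.
- robot.move_j(angles): joint-space move.
- robot.move_gripper(opening): opening from 0.0 (shut) to 1.0 (fully open); the grip force is fixed at half the most; returns when the fingers have stopped.
- robot.sleep(seconds).
- robot.inverse_kinematics(position, orientation): joint angles nearest the present ones, or None.
- robot.get_image(name): name is "side" or "top"; returns a dict with "img" (480x640x3 uint8, blue, green, red), "fovy" (degrees; the focal length in pixels is half the picture's height over the tangent of half this angle, whatever the lens; pixels are square), "cx", "cy" (the principal point, pixels), "k1" (the pictures are not rectified: a ray, as slopes to the right and down, at radius r is drawn at 1 + k1 r^2 times it, then the intrinsics apply), "eye" and "orientation" of the camera in the world. Camera axes: x right, y down, z forward; pixel columns grow to the right and rows downward; lengths in mm; the calibration is good to about 2 mm. A picture is of the moment at which its call begins. There is no depth.
A pose or a line that the arm cannot do raises robot.MotionError and nothing moves.
- robot.hand_in(): hands the job in; it is judged then, once.
Readings, each from a call of its own:
- robot.current_t(): time.
- robot.current_qpos(): joint angles.
- robot.current_joint_vel(): joint speeds.
- robot.current_joint_efforts(): joint torques, N m.
- robot.current_tcp_pos(): TCP position.
- robot.current_eef_rot(): TCP orientation.
- robot.current_contact_force(): force on the tool from outside, world axes, zero at the start.
- robot.current_ft_torque(): the same for the moment, N m.
- robot.current_gripper_width(): opening from 0.0 (shut) to 1.0 (fully open).
- robot.current_finger_force(): force on a finger pad.
Only numpy, scipy, OpenCV 4.12 (cv2) and the standard library are available. Lean on these libraries where they do the work, as an engineer would, in place of code of your own. Each camera call takes 0.05 s, during which the arm holds its last target. There are 200 camera calls.

## Working session

There is one attempt and no reset: what is moved stays moved. The work goes in short steps, each a Python script; the robot and the scene stay as the last script left them, time stands still between calls to the robot, and variables do not carry over. Pictures are saved under pics/ and viewed, at most 10 in all, crops included, and the job is handed in when it is done.

```bash
mkdir -p pics
cat > h.py <<'E'
import numpy as np, cv2
from scipy.spatial.transform import Rotation as R
from bench import robot
def rot(o): return R.from_euler('xyz',o).as_matrix()
def ray(im,u,v):
    f=240/np.tan(np.radians(im['fovy'])/2)
    d=np.array([(u-im['cx'])/f,(v-im['cy'])/f]); s=d.copy()
    for _ in range(30): s=d/(1+im['k1']*(s@s))
    return np.array(im['eye']),rot(im['orientation'])@np.array([s[0],s[1],1])
def onz(im,u,v,z):
    e,d=ray(im,u,v); return e+d*(z-e[2])/d[2]
def proj(im,p):
    f=240/np.tan(np.radians(im['fovy'])/2)
    c=rot(im['orientation']).T@(np.array(p)-np.array(im['eye'])); s=c[:2]/c[2]; s=s*(1+im['k1']*(s@s))
    return s*f+[im['cx'],im['cy']]
E
python3 - <<'E'
from h import *
import pickle
for n in('top','side'):
    im=robot.get_image(n); cv2.imwrite(f'pics/{n}0.png',im['img']); pickle.dump(im,open(n+'0.pkl','wb'))
    print({k:v for k,v in im.items() if k!='img'})
print(robot.current_eef_rot(),robot.current_t())
E
```

```text
{'fovy': 52.73055364424597, 'cx': 317.978162246584, 'cy': 243.7741250225805, 'k1': -0.13069304345199084, 'eye': array([ 397.68314677,   16.14743065, 1035.75710635]), 'orientation': array([-2.96283041, -0.0077871 , -1.57660709])}
{'fovy': 46.32131756593149, 'cx': 320.3061193272763, 'cy': 238.1949512211473, 'k1': 0.011324656104611119, 'eye': array([ 527.0706495 , -774.72358711,  767.75341575]), 'orientation': array([-2.27339034,  0.01962885, -0.0787318 ])}
[-3.13998858e+00 -3.27027050e-04  3.41769545e-01] 0.1
```

View pics/top0.png

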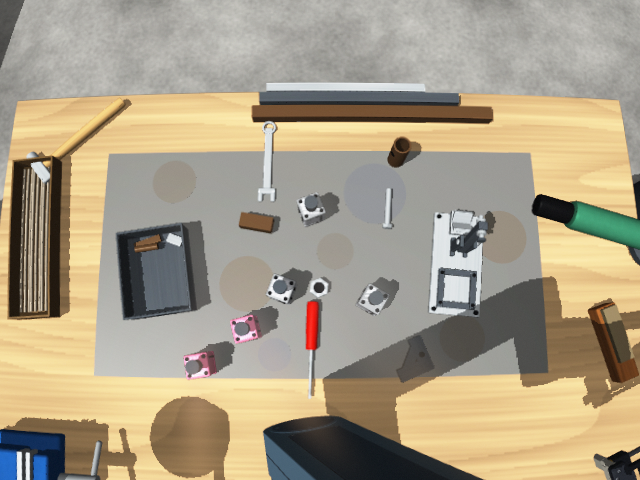

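View pics/side0.png

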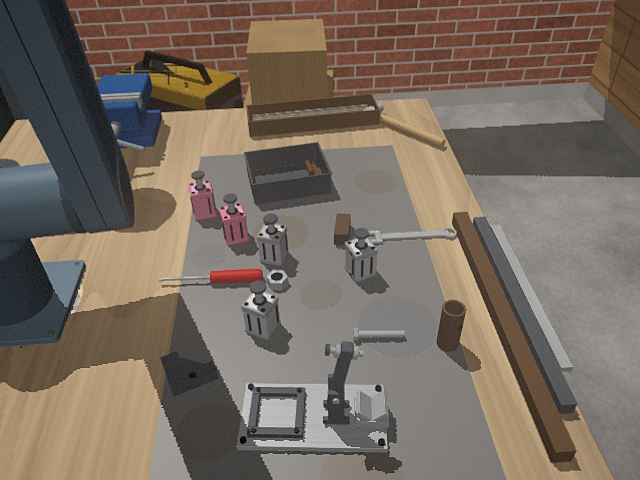

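The top view shows grey cylinders at (311,208), (282,289) and (374,298), pink look-alikes at (245,328) and (199,364), the tray at (155,270) and the fixture pocket at (457,288). The side view shows the same grey cylinders at (361,255), (272,243) and (261,312). Next I'll make zoomed crops.

Run:
```python
from h import *
import pickle
t=pickle.load(open('top0.pkl','rb'));s=pickle.load(open('side0.pkl','rb'))
def c(im,u,v,w=64,h=72,k=4):
    o=cv2.resize(im['img'][v-h//2:v+h//2,u-w//2:u+w//2],None,fx=k,fy=k,interpolation=cv2.INTER_CUBIC)
    for i in range(0,w,10): cv2.putText(o,str(u-w//2+i),(i*k,8),0,.3,(0,0,255)); cv2.line(o,(i*k,10),(i*k,16),(0,0,255))
    for i in range(0,h,10): cv2.putText(o,str(v-h//2+i),(0,i*k+3),0,.3,(0,0,255))
    return o
a=np.hstack([c(t,*p) for p in((311,208),(282,289),(374,298))]); b=np.hstack([c(s,*p) for p in((361,255),(272,243),(261,312))])
cv2.imwrite('pics/cyl.png',np.vstack([a,b]))
cv2.imwrite('pics/fix.png',np.hstack([c(t,457,265,76,120,5),c(s,314,415,80,120,5)]))
# first estimates
for n,p in dict(a=(311,203),b=(281,283),c=(375,293)).items(): print(n,onz(t,*p,103).round(1))
```

```text
a [648.7  21.3 103. ]
b [489.5  79.8 103. ]
c [ 469.2 -101.6  103. ]
```

View pics/cyl.png

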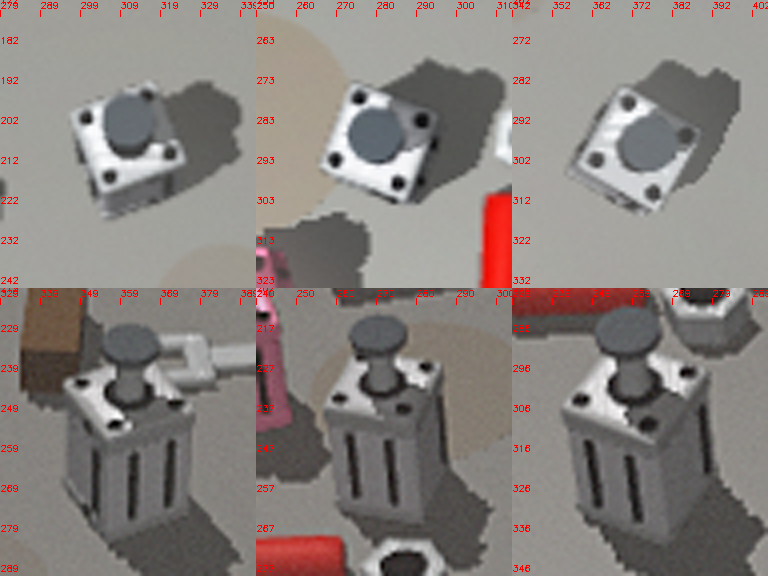

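View pics/fix.png

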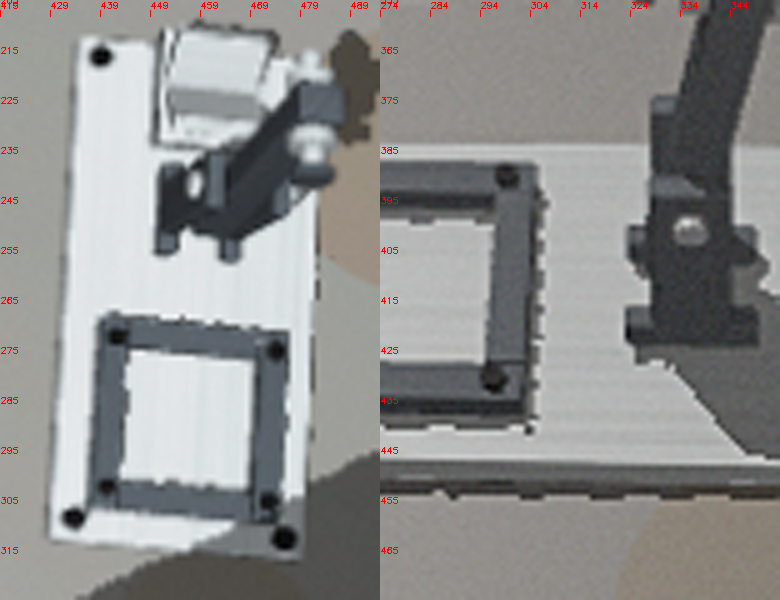

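Run:
```python
from h import *
import pickle
t=pickle.load(open('top0.pkl','rb'));s=pickle.load(open('side0.pkl','rb'))
def px(L,off,k): return [(x/k-.5+.5/k+off[0],y/k-.5+.5/k+off[1]) for x,y in L]
def tri(a,b):
    e1,d1=ray(t,*a);e2,d2=ray(s,*b);k=np.linalg.lstsq(np.c_[d1,-d2],e2-e1,rcond=None)[0]
    p,q=e1+d1*k[0],e2+d2*k[1]; return (p+q)/2,np.linalg.norm(p-q)
def quad(P):
    c=P.mean(0); e=[P[(i+1)%4]-P[i] for i in range(4)]
    an=np.array([np.arctan2(v[1],v[0]) for v in e]); yaw=np.angle(np.exp(4j*an).mean())/4
    return c,np.degrees(yaw),[np.linalg.norm(v[:2]).round(1) for v in e]
T={'A':([(86,118),(147,95),(170,153),(109,177)],(279,172)),'B':([(103,97),(166,121),(142,183),(79,160)],(250,253)),'C':([(116,103),(174,135),(141,193),(84,160)],(342,262))}
S={'A':([(82,96),(176,117)],(329,219)),'B':([(84,111),(170,79)],(240,207)),'C':([(70,112),(176,85)],(229,276))}
for n in T:
    p=px(*T[n],4); c,y,l=quad(np.array([onz(t,*q,70) for q in p])); q=np.mean(px(*S[n],4),0)
    P,r=tri(np.mean(p,0),q); print(n,c.round(1),'yaw',round(y,1),l,'tri',P.round(1),round(r,1),'side@70',onz(s,*q,70).round(1))
p=px([(119,337),(277,351),(268,501),(108,487)],(419,205),5); c,y,l=quad(np.array([onz(t,*q,22) for q in p])); print('pocket',c.round(1),y,l)
sp=px([(128,176),(113,378)],(274,355),5)
print('side screws',[onz(s,*q,22).round(1) for q in sp],[onz(t,*q,22).round(1) for q in p])
m=px([(101,56),(285,538),(73,517)],(419,205),5); print('plate screws z12',[onz(t,*q,12).round(1) for q in m])
for q in [(118,234),(187,223),(196,311),(122,319)]: print('tray',onz(t,*q,55).round(0))
```

```text
A [652.2  22.3  70. ] yaw 21.1 [np.float64(33.8), np.float64(33.1), np.float64(33.8), np.float64(33.5)] tri [653.1  22.3  67.5] 0.7 side@70 [653.   19.6  70. ]
B [483.4  83.5  70. ] yaw -20.6 [np.float64(33.9), np.float64(33.1), np.float64(33.5), np.float64(33.7)] tri [484.   83.7  68.1] 0.9 side@70 [484.5  81.5  70. ]
C [ 460.6 -103.1   70. ] yaw -30.4 [np.float64(33.0), np.float64(33.5), np.float64(32.7), np.float64(32.8)] tri [ 461.2 -103.3   68.3] 1.0 side@70 [ 461.8 -104.8   70. ]
pocket [ 483.4 -288.    22. ] -6.203719934414317 [np.float64(69.2), np.float64(64.3), np.float64(69.3), np.float64(64.1)]
side screws [array([ 520.2, -256.9,   22. ]), array([ 512.4, -325.8,   22. ])] [array([ 518.6, -257.4,   22. ]), array([ 511.9, -326.2,   22. ]), array([ 448. , -318.7,   22. ]), array([ 455. , -249.7,   22. ])]
plate screws z12 [array([ 643.9, -258.5,   12. ]), array([ 432.6, -328.7,   12. ]), array([ 443. , -236.7,   12. ])]
tray [598. 429.  55.]
tray [620. 281.  55.]
tray [438. 255.  55.]
tray [420. 410.  55.]
```

```bash
cat >> h.py <<'E'
CYL={'A':(652.6,21.2,21.1),'B':(484,82.7,69.4),'C':(461.2,-103.8,-30.4)}
def O(deg): return [np.pi,0,np.radians(deg)]
def push(n):
    x,y,a=CYL[n]; robot.move_ptp([x,y,112],O(a)); f0=np.array(robot.current_contact_force())
    st=robot.move_linear([x,y,79],speed=25,f_stop=10)
    z=robot.current_tcp_pos()[2]; f=robot.current_contact_force()-f0
    print(n,st,np.round(z,2),np.round(f,1),'t',round(robot.current_t(),2),flush=True)
    return z
E
python3 - <<'E'
from h import *
robot.move_gripper(0)
print(robot.current_t())
push('C'); p=robot.current_tcp_pos(); robot.move_linear([p[0],p[1],115])
print(robot.current_t(),robot.current_qpos())
E
```

```text
1.55
C True 91.98 [-1.9 -0.2 10.4] t 4.24
4.5417 [-4.57924277e-01  2.22822746e-01  1.85991344e+00 -1.41719823e-04
  1.05655854e+00  1.64342507e+00]
```

Run:
```python
from h import *
for n in 'BA':
    push(n); p=robot.current_tcp_pos(); robot.move_linear([p[0],p[1],120])
robot.move_linear([600,80,200],speed=400); print(robot.current_t())
im=robot.get_image('top');im2=robot.get_image('side')
cv2.imwrite('pics/p.png',np.hstack([cv2.resize(i['img'][190:350,220:420],None,fx=2,fy=2) for i in(im,im2)]))
```

```text
B True 80.25 [-1.4 -1.1  4.5] t 6.95
A True 80.28 [-0.3  0.3  4.9] t 9.31
10.1583
```

View pics/p.png

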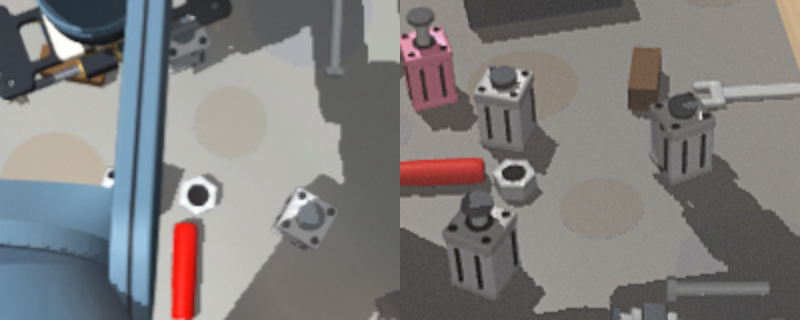

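The rod feet on B and A are home. C stopped stiff at 92 mm, so C is the one that binds. I'll re-press B and A to confirm they are on the hard stop, then scrap C.

```bash
cat >> h.py <<'E'
def grasp(n,a,zg=35):
    x,y,_=CYL[n]; robot.move_ptp([x,y,150],O(a)); robot.move_linear([x,y,zg],speed=150)
    robot.move_gripper(0); print('grip w',robot.current_gripper_width()*93,'F',robot.current_finger_force(),'t',robot.current_t(),flush=True)
def place(x,y,a,zt,up,zg=35):
    """carry at TCP height up, lower until contact with floor zt, release"""
    p=robot.current_tcp_pos(); robot.move_linear([p[0],p[1],up],speed=250)
    robot.move_ptp([x,y,up],O(a)); robot.move_linear([x,y,zg+zt+15],speed=200); robot.sleep(.2)
    st=robot.move_linear([x,y,zg+zt-3],speed=25,f_stop=5)
    print('placed',st,robot.current_tcp_pos().round(2),'expect z',zg+zt,'t',robot.current_t(),flush=True)
E
python3 - <<'E'
from h import *
for n in 'AB':
    x,y,a=CYL[n]; robot.move_ptp([x,y,100],O(a)); st=robot.move_linear([x,y,78.5],speed=40,f_stop=22)
    print(n,st,robot.current_tcp_pos()[2],robot.current_contact_force().round(1)); robot.move_linear([x,y,120],speed=250)
x,y,a=CYL['C']; robot.move_ptp([x,y,150],O(a)); robot.move_gripper(.8)
grasp('C',a)
p=robot.current_tcp_pos(); robot.move_linear([p[0],p[1],60],speed=80)
print(robot.current_gripper_width()*93,robot.current_contact_force().round(1),robot.current_t())
E
```

```text
A False 80.23297444927756 [-2.3  1.  10. ]
B True 80.216446165165 [-1.9 -0.7  9.3]
grip w 47.81170575820693 F 29.999450147151947 t 17.5917
48.06902575141454 [ 0.2  0.3 -3.5] 18.0583
```

Run:
```python
from h import *
place(494,341,7,3,200)
robot.move_gripper(.75); p=robot.current_tcp_pos(); robot.move_linear([p[0],p[1],160],speed=200)
grasp('A',-68.9)
p=robot.current_tcp_pos(); robot.move_linear([p[0],p[1],60],speed=80)
print(robot.current_gripper_width()*93,robot.current_tcp_pos(),robot.current_contact_force().round(1),robot.current_qpos().round(2),robot.current_t())
im=robot.get_image('top');im2=robot.get_image('side')
cv2.imwrite('pics/q.png',np.hstack([cv2.resize(im['img'][180:380,90:290],None,fx=2,fy=2),cv2.resize(im2['img'][130:330,220:420],None,fx=2,fy=2)]))
```

```text
placed True [493.73 340.92  38.28] expect z 38 t 22.0583
grip w 47.72970626587205 F 30.000069737434387 t 26.1583
47.981482376310296 [653.23537106  21.09026039  60.5347939 ] [ 0.3  0.6 -3.4] [-0.14  0.57  1.46  0.    1.11  2.64] 26.625
```

View pics/q.png

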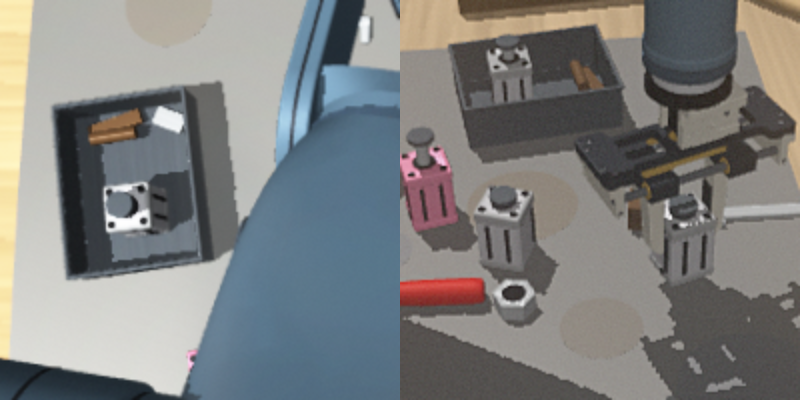

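C is standing in the tray clear of the offcuts (crop ~(125,205)), and A is held square in the gripper (crop ~(690,235)).

Run:
```python
from h import *
place(483.9,-287.5,-6.2,27,250) if 0 else None
p=robot.current_tcp_pos(); robot.move_linear([p[0],p[1],250],speed=250)
X=[483.9,-287.5]
robot.move_ptp(X+[250],O(-6.2)); robot.move_linear(X+[63],speed=200); robot.sleep(.3)
print(robot.current_tcp_pos(),robot.current_t())
im=robot.get_image('top');im2=robot.get_image('side')
cv2.imwrite('pics/r.png',np.hstack([cv2.resize(im['img'][200:330,410:510],None,fx=4,fy=4),cv2.resize(im2['img'][330:460,230:330],None,fx=4,fy=4)]))
```

```text
[ 484.25282786 -287.84112779   63.79965012] 30.5083
```

View pics/r.png

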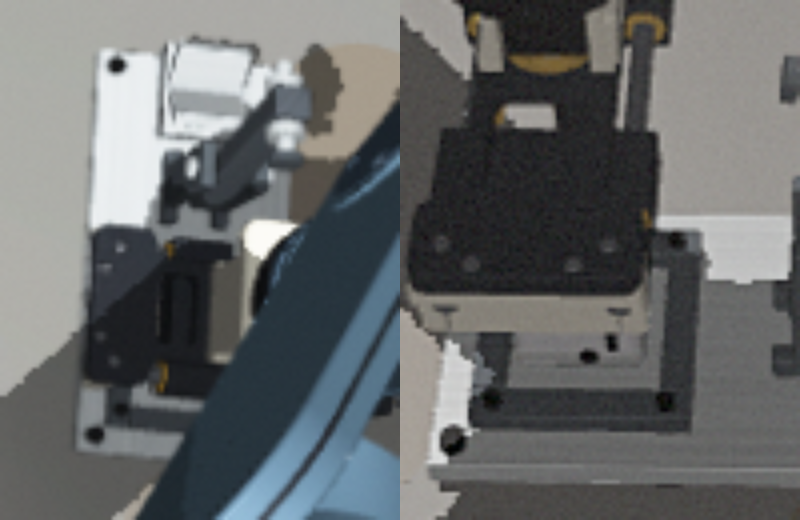

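The side crop shows the block face centred at x≈578. The midpoint of the front bar's screws (492 and 665) is also x≈578, so I'll lower it.

Run:
```python
from h import *
X=[483.9,-287.5]
st=robot.move_linear(X+[43],speed=25,f_stop=5)
p=robot.current_tcp_pos(); print(st,p,robot.current_contact_force().round(1))
if abs(p[2]-47.3)<1.5:
    robot.move_gripper(.7); p=robot.current_tcp_pos(); robot.move_linear([p[0],p[1],200],speed=200)
    robot.move_j([.9]+list(robot.current_qpos()[1:])); print(robot.current_t())
im=robot.get_image('top');im2=robot.get_image('side')
cv2.imwrite('pics/s.png',np.hstack([cv2.resize(im['img'][190:340,410:510],None,fx=4,fy=4),cv2.resize(im2['img'][330:480,230:330],None,fx=4,fy=4)])[:600])
cv2.imwrite('pics/full.png',im2['img'])
```

```text
True [ 483.71383289 -287.43965447   47.53976045] [0.3 0.1 3.8]
35.5417
```

View pics/s.png

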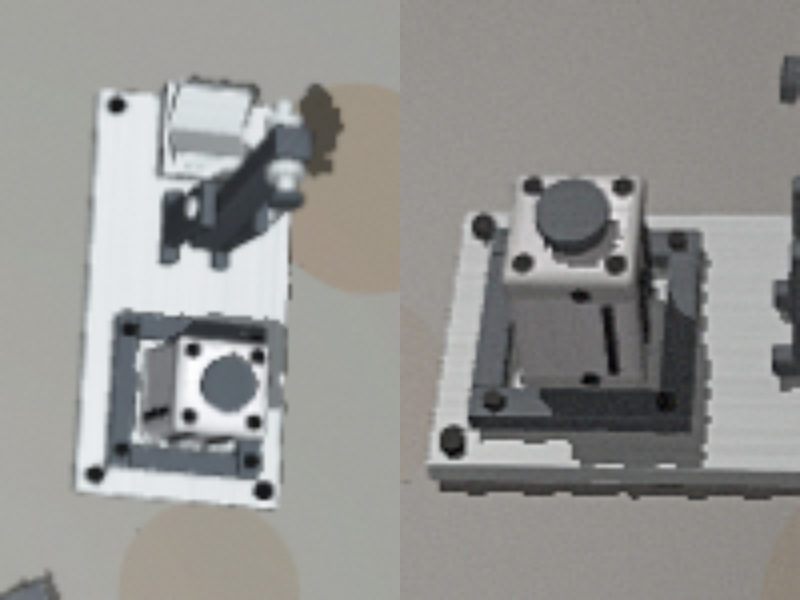

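View pics/full.png

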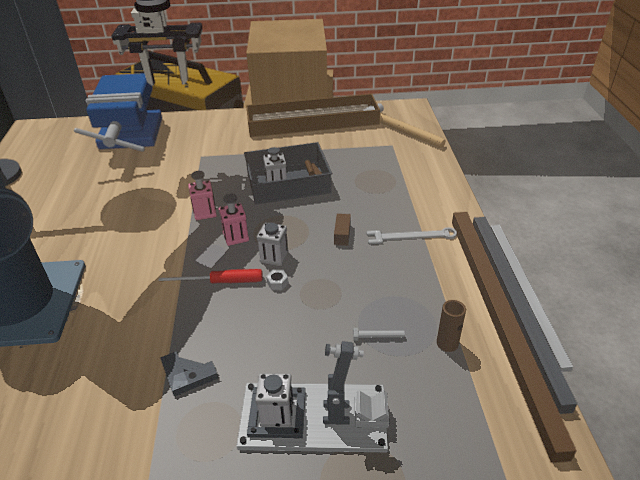

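The cylinder stands upright inside the four bars (side view ~(273,400)). B is still standing at (272,243), C is in the tray at (275,165), and nothing else has moved.

```bash
python3 -c "
from bench import robot
print(robot.hand_in())"
```

```text
the job is handed in; nothing more can be done
None
```

I handed the job in: one cylinder bound at 92 mm (not forced) and is in the scrap tray, one sound cylinder, rod home, stands in the fixture pocket, and the other, also home, was left where it stood.

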